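# Set the heat dial of the glue-gun station by fingertip and start it

## Robot

A 6-joint arm with a two-finger parallel gripper is mounted at the origin on the work surface; the furniture and walls round the work are solid. World frame = base frame: x ahead of the robot, y to its left, z up, the work surface at z = 0. Lengths are in mm, angles in degrees, forces in N, time in s.
With the tool pointing down it reaches from about 225 to 875 mm from the base axis. Payload 3.4 kg.
Tool frame: the origin (TCP) lies at the very end of the fingers, on their centre line; the grasp point (between the pads) lies 19 mm behind it (robot.pinch_z is the distance from the TCP to the grasp point, in mm); z points along the fingers, y is the line along which they close (so a half turn about z gives the same grasp; the last joint's range is limited). The gripper opens to 85 mm and grips with 20 to 120 N. Pads are 22 mm wide; open, the fingers measure 114 mm over their backs; the gripper's body (76 mm by 85 mm) begins 54 mm behind the grasp point. The pads swing forward as they close: fully open they stand 13 mm farther back than shut.
Start: joints at [61.306, 15.808, 86.224, -0, 77.962, -6.933], TCP at [213.191, 534.053, 231.328] pointing down, gripper open.
Joint ranges: [-165.64, 165.64], [-43.16, 119.46], [12.63, 154.43], [-67.54, 247.53], [6.08, 155.33], [-154.97, 154.97]. Speed limits (degrees/s): [147.25, 147.25, 180, 180, 180, 180].

## Interface

Orientations are given as a 3x3 rotation matrix whose columns are the frame's x, y, z axes.
In Python, from workcell import robot gives the robot as it stands.
- The arm moves only by the tool send_rows, never from a script. Its argument "moves" is a list of rows, each a list of 5 numbers: the shift along the world's x, y, z in mm, then the turn about the world's z in rad, then the finger opening in mm, from 0 to 85.4. In form: [[tx, ty, tz, roll, fingers], ...]. A call has 1 to 5 rows; each row shifts and turns the commanded pose from where the row before left it; what a row does not reach is not made up. A row lasts 1/8 s, in which the tool goes at most 62.5 mm and 10.7 degrees, less where a joint would pass 70% of its speed; a pose out of reach is approached as far as the arm can. A call with a gripper value outside its range is refused whole. The fingers move at their own pace and stop on an object; "force" is the grip in N (left out, the last holds). Time passes only in rows, so rows that do not move let the fingers close. It gives the time, the measured TCP pose, the force, the opening and the grip force at its end, in the units of the state.
- robot.get_obs(): the state, without advancing time (a new reading comes with each control period).
- robot.read_camera(name): name is "scene" or "side" or "wrist"; returns (picture, depth): 420x560x3 uint8, red, green, blue; 420x560 float32, mm along the optical axis (not along the pixel's ray), 0 where there is no reading.
- robot.camera_info(name): a dict with "vertical_fov" (degrees; the focal length in pixels is half the picture's height over the tangent of half this angle, whatever the lens; pixels are square), "cx", "cy" (the principal point, pixels), "R" (3x3) and "t" (3): a world point X has camera coordinates R X + t; the wrist camera has in their place "mount" (4x4, takes a point from camera to tool coordinates, whose origin is the TCP and whose axes are the flange's). Camera axes: x right, y down, z forward; pixel columns grow to the right and rows downward; lengths in mm; the calibration is good to about 2 mm. A picture is of the moment at which its call begins: read the wrist's pose just before it. camera_info takes no time and is no camera call.
- robot.job_done(): hands the job in; it is judged then, once.
The state is a dict: "clock": time; "joint_pos": joint angles; "dq": joint speeds; "joint_efforts": joint torques, N m; "ee_pos": TCP position; "ee_rot": TCP orientation; "contact_force": force on the tool from outside, world axes, zero at the start; "moment": the same for the moment, N m; "gripper_width": opening from 0.0 (shut) to 1.0 (fully open); "gripper_force": force on a finger pad.
Only numpy, scipy, OpenCV 4.12 (cv2) and the standard library are available. Lean on these libraries where they do the work, as an engineer would, in place of code of your own. Each camera call takes 0.05 s, during which the arm holds its last target. There are 200 camera calls.

## Task

Warm up the glue-gun station: push the dial clockwise by its finger notch with a fingertip, counting the clicks, until the notch rests at the four-pip mark, without running on to five pips. Then press the round key all the way down and let it come up again. Grip and lift nothing, leave the bar-shaped key alone, and leave the loose things on the table where they are.

Things in the scene. Friction and masses are not known exactly. Their poses are not given: they have to be found in the camera images.
- console: Heat station: flat grey box 266 (x) x 212 (y) x 40 mm high, fixed, turned up to 0.35 rad; origin at the centre of its underside, x away from the robot and y left at yaw 0. Its deck, 40 mm above the table, carries the dial (axis 30 mm toward +x) and, along the edge nearest the robot, two keys side by side, round and bar-shaped, in either order.
- dial_axis (a point): Point on the dial's vertical axis at its top face, 67 mm above the table; axes as the console's. The dial is a light grey disc 128 mm across, too wide to grip, with one finger notch in its rim that is also its pointer. Round it on the deck stand raised white marks, 80 mm from the axis, 40 degrees apart.
- finger_notch (a point): Point in the dial's notch, 50 mm from the axis, 56 mm above the table; turns with the dial. The notch is open above and at the rim; its walls run radially, 26 degrees either side of its middle, from 28 to 64 mm off the axis (48 mm apart here), 45 to 67 mm above the table; its black floor is at 45 mm. Shut fingertips enter from above and push a wall sideways.
- selector (a joint): Dial angle in rad, clockwise from above: 0 with the notch at the ring (off), 0.698 (40 degrees) more per pip, 2.793 at four pips; stops at off and six. Sprung detents: a click needs up to about 7 N at the notch; half-way to the next mark it goes over and jumps on to that mark by itself. Starts between off and two pips, seldom balanced half-way between marks.
- four_pip_mark (a point): Middle of the four-pip mark (four white pips in a square, 1.5 mm high) on the deck, 40 mm above the table, 80 mm from the dial axis. The marks run clockwise from above: a small ring (off), then one, two, three, four, five and six pips. From the axis, the four pips lie 40 degrees clockwise of console +x.
- round_key_top (a point): Middle of the top of the round white key, 30 mm across, in a round black housing 44 mm across and 12 mm high on the deck; when up, its top is 62 mm above the table and 10 mm above its housing.
- round_key (a joint): Travel of the round key in m: 0 up, 0.006 fully down; a spring of 1.5 N at the start and 5 N at the bottom brings it up again.
- bar_key_top (a point): Middle of the top of the bar-shaped white key, 12 x 46 mm (long side along console y), in an oblong black housing 24 x 58 x 12 mm high; top 62 mm above the table when up. To be left alone.
- bar_key (a joint): Travel of the bar key in m: 0 up, 0.006 fully down.
- tea_light: Bystander, loose: tea light 39 mm across, 21 high; origin at the centre of its underside. To be left alone.
- paint_jar: Bystander, loose: paint jar 46 mm across, 46 high; origin at the centre of its underside. To be left alone.
- pine_cone_1: Bystander, loose: pine cone 65 mm; origin at the centre of its underside. To be left alone.
- walnut_13: Bystander, loose: walnut 50 mm long; origin at the centre of its underside. To be left alone.
- masking_tape: Bystander, loose: roll of masking tape 104 mm across, 25 high; origin at the centre of its underside. To be left alone.
- walnut_08: Bystander, loose: walnut 47 mm long; origin at the centre of its underside. To be left alone.
- stapler: Bystander, loose: small stapler 114 mm long, 37 high; origin at the centre of its underside. To be left alone.

How it is judged (in metres and radians):
On the way, in this order (a step that is already met when the one before it is completed fails the run):
1. the dial rests at the four-pip mark (value of joint selector between 2.67253 and 2.91253 rad and velocity of joint selector below 0.3 rad/s), for 0.3 s.
2. with the dial at four pips, the round key is pressed down (value of joint selector between 2.67253 and 2.91253 rad and value of joint round_key above 0.0045 m), for 0.05 s.
3. the round key has come up again (value of joint round_key below 0.0015 m), for 0.1 s.
At the end, for the whole second after the job is handed in: The dial rests at four pips (joint 2.793 rad, within 0.12 rad), after which the round key was pressed at least 4.5 mm of its 6 mm and has come up again; the bar key is up and no loose thing was moved (value of joint selector between 2.67253 and 2.91253 rad and value of joint each of round_key, bar_key below 0.0015 m); the robot touches nothing.
It fails at once if the dial or the station is pushed with the arm or the gripper's body instead of the fingers (contact force between the arm and console above 3 N).
It fails at once if the dial is run on past four pips (two thirds of the way to five pips, or farther) (value of joint selector above 3.26028 rad).
It fails at once if the round key is pressed before the dial is at four pips (value of joint round_key above 0.003 m and not (value of joint selector between 2.67253 and 2.91253 rad)).
It fails at once if the bar key is pressed (value of joint bar_key above 0.003 m).
It fails at once if a loose thing on the table is lifted or shifted by more than 15 mm (distance of any of tea_light, paint_jar, pine_cone_1, walnut_13, masking_tape, walnut_08, stapler from where it was at the start of the episode above 0.015 m).
It also fails if it takes over 64 s, if anything falls off the work surface, if the arm or the gripper's body presses on something with over 40 N, if the wrist force passes 120 N, or if a joint passes its speed limit or range.

## Working session

There is one attempt and no reset: what is moved stays moved. The work goes in short steps, Python scripts to look and compute and a tool call to move; the robot and the scene stay as the last step left them, time stands still between calls to the robot, and variables do not carry over. Pictures are saved under pics/ and viewed, at most 10 in all, crops included, and the job is handed in when it is done.

Besides the shell and the picture viewer there is one more tool, called after ">>>" as name(argument=value, ...) on one line, values as JSON. send_rows: Moves the arm, as the interface text tells. Its arguments: {"type":"object","properties":{"moves":{"type":"array","items":{"type":"array","items":{"type":"number"}}},"force":{"type":"number"}},"required":["moves"]}

```bash
mkdir -p pics; cat > h.py <<'E'
from workcell import robot
import numpy as np, cv2
def cam(n):
    o=robot.get_obs(); p,d=robot.read_camera(n); i=robot.camera_info(n)
    f=210/np.tan(np.radians(i["vertical_fov"]/2))
    if "R" in i: R=np.array(i["R"]);t=np.array(i["t"])
    else:
        M=np.array(i["mount"]); T=np.eye(4);T[:3,:3]=o["ee_rot"];T[:3,3]=o["ee_pos"]
        W=np.linalg.inv(T@M); R=W[:3,:3];t=W[:3,3]
    return p,d,(f,i["cx"],i["cy"],R,t)
def plane(uv,z,c):
    f,cx,cy,R,t=c; uv=np.atleast_2d(uv).astype(float)
    r=np.c_[(uv[:,0]-cx)/f,(uv[:,1]-cy)/f,np.ones(len(uv))]@R
    C=-R.T@t
    return C+r*((z-C[2])/r[:,2])[:,None]
def proj(X,c):
    f,cx,cy,R,t=c; q=np.atleast_2d(X)@R.T+t
    return np.c_[cx+f*q[:,0]/q[:,2],cy+f*q[:,1]/q[:,2]]
def pts(d,c):
    f,cx,cy,R,t=c; v,u=np.indices(d.shape)
    q=np.stack([(u-cx)/f*d,(v-cy)/f*d,d],-1)
    return (q-t)@R
def save(p,n): cv2.imwrite("pics/"+n,p[:,:,::-1])
E
python3 - <<'E'
from h import *
o=robot.get_obs(); print(o)
p1,d1,c1=cam("scene"); p2,d2,c2=cam("side")
save(p1,"scene0.png"); save(p2,"side0.png")
np.savez("s0.npz",p=p1,d=d1)
for d,c in((d1,c1),(d2,c2)):
    X=pts(d,c); m=(d>0)&(abs(X[...,2]-67)<3); print(m.sum(), X[m].mean(0) if m.any() else 0, -c[3].T@c[4])
E
```

```text
{'clock': 0.0, 'joint_pos': array([ 6.13063952e+01,  1.58470670e+01,  8.62946944e+01,  5.84206002e-04,
        7.79634921e+01, -6.93297325e+00]), 'dq': array([ 0.00374307,  0.07581771, -0.026909  ,  0.04044506, -0.09818205,
       -0.06436873]), 'joint_efforts': array([ 2.40954156e-03, -4.16778696e+01, -2.45811260e+01,  1.45387794e-04,
        1.08279721e-02,  3.12657949e-05]), 'ee_pos': array([212.91510051, 533.55354343, 230.44890856]), 'ee_rot': array([[-9.28739883e-01,  3.70730949e-01, -8.90747749e-04],
       [ 3.70731946e-01,  9.28738522e-01, -1.60664538e-03],
       [ 2.31638583e-04, -1.82238429e-03, -9.99998313e-01]]), 'contact_force': array([0.01458337, 0.14577779, 0.37127786]), 'moment': array([0.01399975, 0.01973963, 0.0201527 ]), 'gripper_force': 0.0, 'gripper_width': 1.0012122556492224}
2288 [ 655.2923276  -265.04963442   67.41181424] [-196.7203539   653.07735724  524.3197912 ]
2521 [639.61626884 261.38199758  67.0231844 ] [ -24.2437782  -835.55498873  733.88504865]
```

View pics/scene0.png

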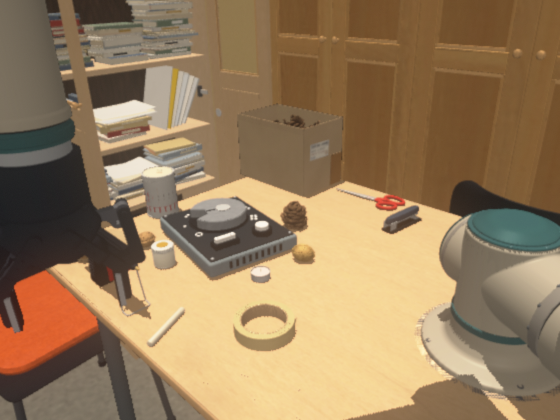

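View pics/side0.png

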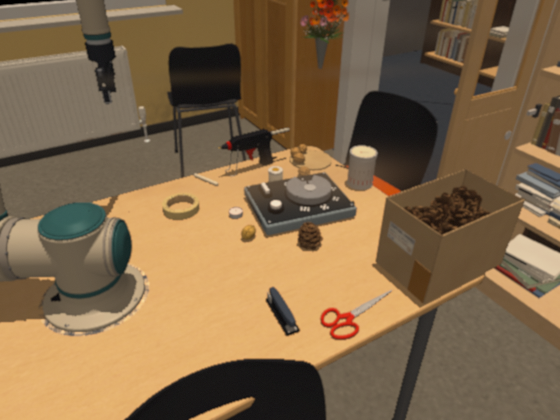

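The scene view shows the console around (227,232), with the dial at (219,213), the round key at (262,227) and the bar key at (225,238). In the side view the dial is at (310,190), the round key at (276,205) and the bar key at (265,187). I'll take coarse positions from these and then move the wrist camera above the console.

```bash
python3 - <<'E'
from h import *
for n,dial,rk,bk in(("scene",(219,213),(262,225),(225,237)),("side",(310,188),(276,205),(265,187))):
    p,d,c=cam(n); X=pts(d,c)
    m=np.zeros(d.shape,bool); m[dial[1]-18:dial[1]+18,dial[0]-35:dial[0]+35]=1
    m&=(d>0)&(abs(X[...,2]-67)<4)
    print(n,m.sum(),X[m].mean(0),X[m].min(0),X[m].max(0),plane([rk,bk],62,c).round(), X[rk[1],rk[0]].round())
i=robot.camera_info("wrist"); print(i)
E
```

```text
scene 933 [599.22211429  63.18889077  69.06931867] [543.61297309  -2.31847656  63.00450752] [674.2203724  123.9501033   70.99163021] [[483.  39.  62.]
 [500. 127.  62.]] [480.  42.  64.]
side 782 [602.19900777  48.73771002  67.08691096] [486.55305772  -4.94373435  63.0186202 ] [672.32582747 124.45669369  70.92311144] [[483.  24.  62.]
 [502. 118.  62.]] [484.  25.  61.]
{'vertical_fov': 66.99451064610818, 'cx': 279.97285678512134, 'cy': 208.51650867773333, 'mount': array([[ 1.05215170e-03, -9.56802670e-01, -2.90736211e-01,
         7.43569897e+01],
       [ 9.99998419e-01,  5.89867406e-04,  1.67768346e-03,
        -7.81061666e-01],
       [-1.43371620e-03, -2.90737516e-01,  9.56801777e-01,
        -1.42669985e+02],
       [ 0.00000000e+00,  0.00000000e+00,  0.00000000e+00,
         1.00000000e+00]])}
```

>>> send_rows(moves=[[36,-47,0,0,0],[36,-47,0,0,0],[36,-47,0,0,0],[36,-47,0,0,0],[36,-47,0,0,0]], force=40)

```text
clock: 0.82
ee_pos: [394.1, 297.5, 231.4]
ee_rot: [[-0.929, 0.37, 0.0], [0.37, 0.929, 0.0], [-0.0, 0.0, -1.0]]
contact_force: [0.3, 1.0, 0.2]
gripper_width: -0.001
gripper_force: 0.0
```

>>> send_rows(moves=[[36,-47,0,0,0],[36,-47,0,0,0],[36,-47,0,0,0],[36,-47,0,0,0],[33,-51,0,0,0]])

```text
clock: 1.45
ee_pos: [571.3, 58.5, 231.2]
ee_rot: [[-0.929, 0.371, 0.0], [0.371, 0.929, 0.001], [-0.0, 0.001, -1.0]]
contact_force: [-0.1, 0.7, 0.1]
gripper_width: -0.002
gripper_force: 0.0
```

>>> send_rows(moves=[[0,0,0,0,0],[0,0,0,0,0]])

```text
clock: 1.7
ee_pos: [569.7, 60.1, 230.8]
ee_rot: [[-0.928, 0.372, -0.002], [0.372, 0.928, 0.001], [0.002, 0.0, -1.0]]
contact_force: [0.6, -0.8, -0.5]
gripper_width: 0.0
gripper_force: 0.0
```

```bash
python3 - <<'E'
from h import *
o=robot.get_obs(); print(o["clock"],o["ee_pos"],o["joint_pos"],o["ee_rot"][:,0])
p,d,c=cam("wrist"); save(p,"w1.png"); import pickle; pickle.dump((p,d,c),open("w1.pkl","wb"))
E
```

```text
1.7 [569.66602923  60.12914686 230.82002441] [-9.64771057e-01  1.56844705e+01  8.64737235e+01  5.02237018e-02
  7.79351288e+01 -6.91596273e+01] [-0.92838268  0.37162113  0.00182716]
```

View pics/w1.png

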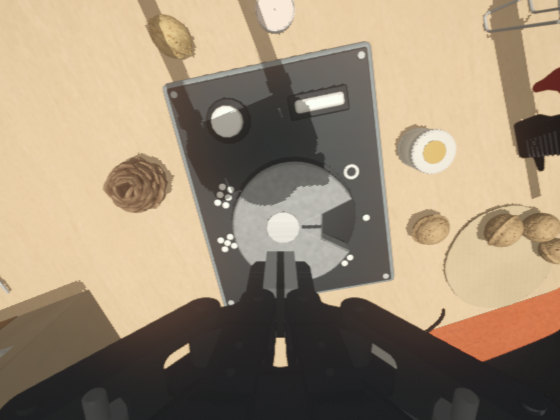

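The wrist view looks straight down on the station. The dial hub is at (283,228) and the notch at about (338,222), close to the one-pip mark at (366,217). The ring is at (351,172), the round key at (227,121) and the bar key at (319,102). The corner screws are at (174,95), (361,55) and (385,276).

```bash
python3 - <<'E'
from h import *; import pickle
p,d,c=pickle.load(open("w1.pkl","rb"))
s=plane([(174,95),(361,55),(385,276)],40,c); print("screws",s.round(1))
y=s[1]-s[0]; yaw1=np.arctan2(-y[0],y[1]); x=s[2]-s[1]; yaw2=np.arctan2(x[1],x[0]); print(yaw1,yaw2)
# dial edge: pixels at depth-height 67
X=pts(d,c); m=(d>0)&(abs(X[...,2]-67)<3)
m[:150]=0; m[255:]=0; m[:,:225]=0; m[:,362:]=0
print("dial",X[m].min(0),X[m].max(0))
hub=plane((283,228),67,c); print("hub",hub.round(1))
cn=(s[0]+s[2])/2; yaw=(yaw1+yaw2)/2
e=np.array([np.cos(yaw),np.sin(yaw),0]); print("axis from screws",(cn+30*e).round(1))
# keys
g=cv2.cvtColor(p,cv2.COLOR_RGB2HSV); w=((g[...,1]<40)&(g[...,2]>125)).astype(np.uint8)
n,l,st,ce=cv2.connectedComponentsWithStats(w)
for i in range(1,n):
    if 15<st[i,4]<3000 and 170<ce[i,0]<390 and 50<ce[i,1]<270: print(st[i],ce[i].round(1),plane(ce[i],62,c).round(1),plane(ce[i],40,c).round(1))
# notch floor: height<60 inside dial
H=hub[0]
a=[(324,212),(351,196),(322,239),(348,251)]
for q in plane(a,67,c): v=q-H; print("notch corner",np.hypot(v[0],v[1]).round(1),np.degrees(np.arctan2(v[1],v[0])-yaw).round(1))
for q in plane([(351,172),(366,217),(347,260),(227,243)],40,c): v=q-H; print("mark",np.hypot(v[0],v[1]).round(1),np.degrees(np.arctan2(v[1],v[0])-yaw).round(1))
E
```

```text
screws [[446.2  -3.9  40. ]
 [480.4 179.2  40. ]
 [717.  133.9  40. ]]
-0.18423753399130333 -0.1890233142938623
dial [546.15113362  -5.04933294  64.06558211] [659.06014237 122.22395684  69.95598   ]
hub [[607.3  48.2  67. ]]
axis from screws [611.1  59.5  40. ]
[ 280   42  114  251 1412] [360.1 132.2] [[545.7 152.   62. ]] [[548.9 156.6  40. ]]
[357  50   9   9  63] [361.   54.4] [[481.2 173.2  62. ]] [[479.9 179.3  40. ]]
[182  64  82  21 415] [222.4  73.9] [[449.9  51.3  62. ]] [[446.4  48.8  40. ]]
[163  85  64 221 705] [193.2 191.5] [[539.  -22.2  62. ]] [[541.7 -29.9  40. ]]
[295  91  50  22 667] [320.1 101.9] [[505.6 125.7  62. ]] [[506.  128.4  40. ]]
[171  92   6   6  29] [173.6  94.4] [[449.2   2.   62. ]] [[445.6  -4.   40. ]]
[211 105  31  32 781] [226.1 120.5] [[488.4  37.4  62. ]] [[487.5  33.9  40. ]]
[343 164  17  16 166] [350.9 171.3] [[578.5 132.1  62. ]] [[584.  135.3  40. ]]
[219 184   7   6  32] [221.8 186.4] [[544.9   6.9  62. ]] [[548.    1.3  40. ]]
[227 186   7   7  36] [230.  189.2] [[550.6  13.3  62. ]] [[554.2   8.1  40. ]]
[217 192   6   6  31] [219.5 194.4] [[551.6   1.3  62. ]] [[555.2  -4.8  40. ]]
[225 194   7   7  39] [228.  197.4] [[557.6   7.9  62. ]] [[561.7   2.3  40. ]]
[214 199  16  10  92] [221.3 203.5] [[561.   -1.1  62. ]] [[565.3  -7.3  40. ]]
[362 214   8   7  46] [365.8 217.2] [[629.8 131.5  62. ]] [[638.9 134.6  40. ]]
notch corner 44.9 101.5
notch corner 75.8 105.5
notch corner 42.4 62.2
notch corner 73.2 58.3
mark 89.8 115.3
mark 92.3 80.8
mark 89.3 45.4
mark 69.2 -77.1
```

```bash
python3 - <<'E'
from h import *; import pickle
p,d,c=pickle.load(open("w1.pkl","rb"))
save(cv2.resize(p[140:300,190:400],None,fx=3.5,fy=3.5,interpolation=cv2.INTER_CUBIC),"w1c.png")
E
```

```text
(no output)
```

View pics/w1c.png

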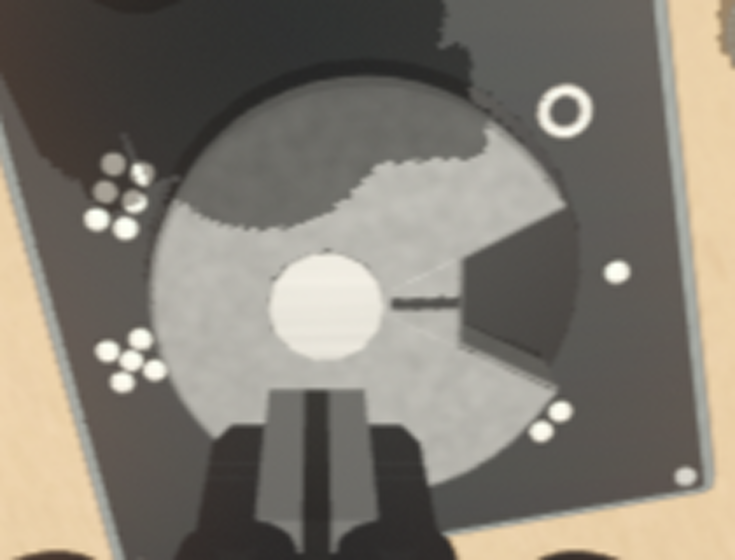

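The crop shows the notch pointing just past one pip, with its corners at (464,258), (565,207), (462,345) and (555,388). The white hub stands above the dial, so I'll use the dial rim and the screws for the axis, which gives about (610.7, 59).

```bash
python3 - <<'E'
from h import *; import pickle
p,d,c=pickle.load(open("w1.pkl","rb")); yaw=-.187
H=np.array([610.7,59,0])
def ang(q):v=q-H; return np.hypot(v[0],v[1]).round(1),np.degrees(np.arctan2(v[1],v[0])-yaw).round(1)
uv=np.array([(464,258),(565,207),(462,340),(555,388)])/3.5+[190,140]
for q in plane(uv,67,c): print("corner",ang(q))
for q in plane([(350.9,171.3),(365.8,217.2),(347,260),(227,243),(224,192)],40,c): print("mark",ang(q))
k=np.array([[488.4,37.4],[505.6,125.7]])-H[:2]; R=np.array([[np.cos(yaw),-np.sin(yaw)],[np.sin(yaw),np.cos(yaw)]])
print("keys in dial frame",k@R)
X=pts(d,c)
for u,v in((226,120),(320,102),(283,228),(340,222),(255,210)): print(X[v,u].round(1))
for a in (85,70,50,30,10,-5): 
  t=np.radians(a)+yaw; print(a,(H[:2]+50*np.array([np.cos(t),np.sin(t)])).round(1))
E
```

```text
corner (np.float64(32.3), np.float64(105.7))
corner (np.float64(64.4), np.float64(106.5))
corner (np.float64(31.2), np.float64(58.4))
corner (np.float64(63.6), np.float64(54.3))
mark (np.float64(80.8), np.float64(120.1))
mark (np.float64(80.8), np.float64(80.2))
mark (np.float64(80.7), np.float64(40.4))
mark (np.float64(79.9), np.float64(-79.8))
mark (np.float64(80.9), np.float64(-123.3))
keys in dial frame [[-116.15216974  -43.96047617]
 [-115.66806065   45.99782327]]
[487.9  37.4  61.3]
[505.7 125.5  63. ]
[606.6  48.5  69.1]
[631.9 106.1  44.4]
[578.6  29.2  67.9]
85 [624.2 107.1]
70 [636.2 102. ]
50 [649.4  90.7]
30 [657.9  75.5]
10 [660.7  58.4]
-5 [658.8  45.5]
```

```bash
python3 - <<'E'
from h import *
_,_,c=cam("side"); print("can base",plane([(362,187),(350,185),(300,160)],0,c).round())
H=np.array([610.7,59])
a=np.radians(np.r_[np.arange(80,-41,-8),-42]-10.7); P=H+50*np.c_[np.cos(a),np.sin(a)]
print(P[0],P[-1]); print(np.diff(P,axis=0).round(1).tolist())
print("cmd to start", P[0]-robot.get_obs()["ee_pos"][:2])
E
```

```text
can base [[809.  54.   0.]
 [785.  82.   0.]
 [739. 298.   0.]]
[628.37374219 105.77220154] [640.99942001  19.22632596]
[[6.3, -2.9], [5.9, -3.8], [5.3, -4.5], [4.6, -5.2], [3.8, -5.8], [3.0, -6.3], [2.1, -6.7], [1.1, -6.9], [0.2, -7.0], [-0.8, -6.9], [-1.8, -6.7], [-2.7, -6.4], [-3.6, -6.0], [-4.4, -5.4], [-5.1, -4.8], [-1.4, -1.1]]
cmd to start [59.04347784 44.65938502]
```

>>> send_rows(moves=[[10,8,-10,-0.18,0],[10,8,-10,-0.18,0],[10,8,-10,-0.18,0],[10,8,-10,-0.18,0],[10,8,-10,-0.18,0]])

```text
clock: 2.42
ee_pos: [619.6, 102.1, 181.4]
ee_rot: [[-0.284, 0.959, 0.0], [0.959, 0.284, 0.0], [0.0, 0.0, -1.0]]
contact_force: [0.6, 0.8, 0.3]
gripper_width: 0.0
gripper_force: 0.0
```

>>> send_rows(moves=[[9,6,-10,-0.18,0],[0,0,-10,-0.18,0],[0,0,-10,-0.18,0],[0,0,-20,-0.06,0],[0,0,-20,0,0]])

```text
clock: 3.05
ee_pos: [628.4, 107.9, 111.4]
ee_rot: [[0.302, 0.953, 0.001], [0.953, -0.302, 0.0], [0.0, 0.001, -1.0]]
contact_force: [0.4, -0.1, 0.3]
gripper_width: -0.0
gripper_force: 0.0
```

```bash
python3 - <<'E'
from h import *
o=robot.get_obs(); print(o["clock"],o["ee_pos"],o["joint_pos"],o["ee_rot"][:,0])
p,d,c=cam("wrist"); save(p,"w2.png")
E
```

```text
3.05 [628.400526   107.86935061 111.35469354] [3.48513115e+00 2.58197599e+01 8.83915506e+01 1.20159470e-02
 6.57500695e+01 2.10619832e+01] [3.02066681e-01 9.53286706e-01 4.20727068e-04]
```

View pics/w2.png

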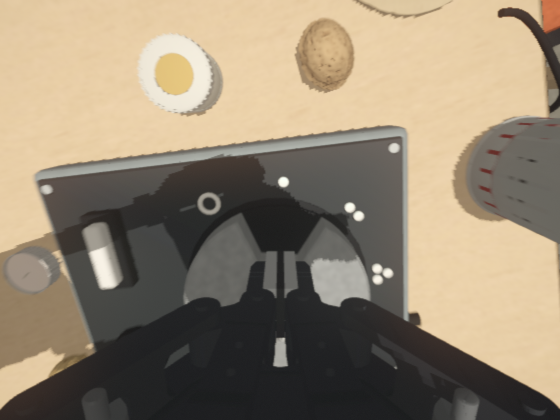

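The closed fingers sit centred over the dark notch at (280,230), and the notch still points at the one-pip mark at (283,182). The tall can is on the right, so I'll check its height and then descend.

```bash
python3 - <<'E'
from h import *
p,d,c=cam("side"); X=pts(d,c)[145:190,345:380].reshape(-1,3)
m=(X[:,2]>30)&(X[:,0]<1000); print(np.percentile(X[m],[1,99],axis=0).round())
E
```

```text
[[775.  36.  32.]
 [852. 116. 114.]]
```

>>> send_rows(moves=[[0,-2,-20,0,0],[0,0,-15,0,0],[0,0,-13,0,0],[0,0,-10,0,0],[0,0,0,0,0]])

```text
clock: 3.78
ee_pos: [628.6, 104.1, 52.5]
ee_rot: [[0.304, 0.953, -0.002], [0.953, -0.304, -0.0], [-0.001, -0.002, -1.0]]
contact_force: [-0.3, 0.0, -0.4]
gripper_width: -0.001
gripper_force: 0.0
```

>>> send_rows(moves=[[6.3,-2,0,-0.12,0],[5.9,-3.3,0,-0.12,0],[5.3,-4.5,0,-0.12,0],[4.6,-5.2,0,-0.12,0],[3.8,-5.8,0,-0.12,0]])

```text
clock: 4.4
ee_pos: [655.4, 83.3, 53.9]
ee_rot: [[0.791, 0.612, 0.001], [0.612, -0.791, 0.0], [0.001, 0.0, -1.0]]
contact_force: [-0.1, -0.2, 0.1]
gripper_width: 0.002
gripper_force: 0.0
```

>>> send_rows(moves=[[3.0,-6.3,0,-0.12,0],[2.1,-6.7,0,-0.12,0],[1.1,-6.9,0,-0.12,0],[0.2,-7,0,-0.12,0],[0,0,0,0,0]])

```text
clock: 5.03
ee_pos: [662.0, 56.0, 53.9]
ee_rot: [[0.983, 0.182, 0.001], [0.182, -0.983, -0.0], [0.001, 0.001, -1.0]]
contact_force: [0.0, -0.2, 0.0]
gripper_width: -0.001
gripper_force: 0.0
```

```bash
python3 - <<'E'
from h import *
p,d,c=cam("wrist"); save(p,"w3.png"); print(robot.get_obs()["contact_force"])
E
```

```text
[ 0.00876971  0.00086302 -0.63020906]
```

View pics/w3.png

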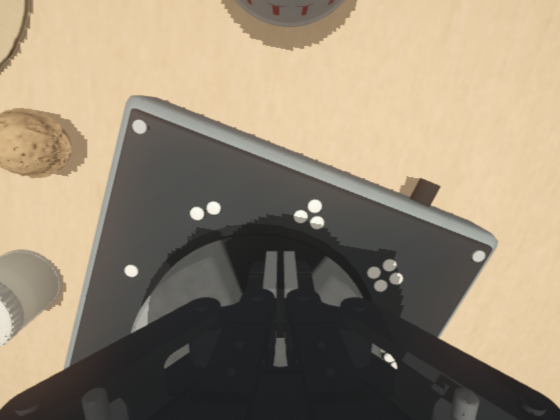

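The fingers at (280,270) are in the notch. Its walls run near (235,270) and (325,262), about on the three-pip mark at (309,214). I'll measure the wall angles.

```bash
python3 - <<'E'
from h import *
p,d,c=cam("wrist"); X=pts(d,c); H=np.array([610.7,59])
v=X[...,:2]-H; r=np.hypot(v[...,0],v[...,1]); a=np.degrees(np.arctan2(v[...,1],v[...,0]))+10.7
m=(d>0)&(r>54)&(r<62)&(abs(X[...,2]-67)<5); n=(d>0)&(r>54)&(r<62)&(X[...,2]<52)
print("top",np.histogram(a[m],np.arange(-60,100,4))); print("floor",np.histogram(a[n],np.arange(-60,100,4))[0])
crop=cv2.resize(p[190:330,190:390],None,fx=4,fy=4); crop=np.clip(crop*2.0,0,255).astype(np.uint8); save(crop,"w3c.png")
E
```

```text
top (array([ 43,  11,   0,   0,   0,   0,   0,   0, 124,   2,   0,   0,   0,
         0,  83,  54,   5,  80,  94,  88,  50,  46, 152, 144, 139, 140,
       138, 148, 141, 124, 129, 136, 124, 129, 114,  89,  47,   6,   0]), array([-60, -56, -52, -48, -44, -40, -36, -32, -28, -24, -20, -16, -12,
        -8,  -4,   0,   4,   8,  12,  16,  20,  24,  28,  32,  36,  40,
        44,  48,  52,  56,  60,  64,  68,  72,  76,  80,  84,  88,  92,
        96]))
floor [  0   0   0   0   0   0   0   0 117 102 104 111 104 100 102  72  74  87
  94 122 112 131   0   0   0   0   0   0   0   0   0   0   0   0   0   0
   0   0   0]
```

View pics/w3c.png

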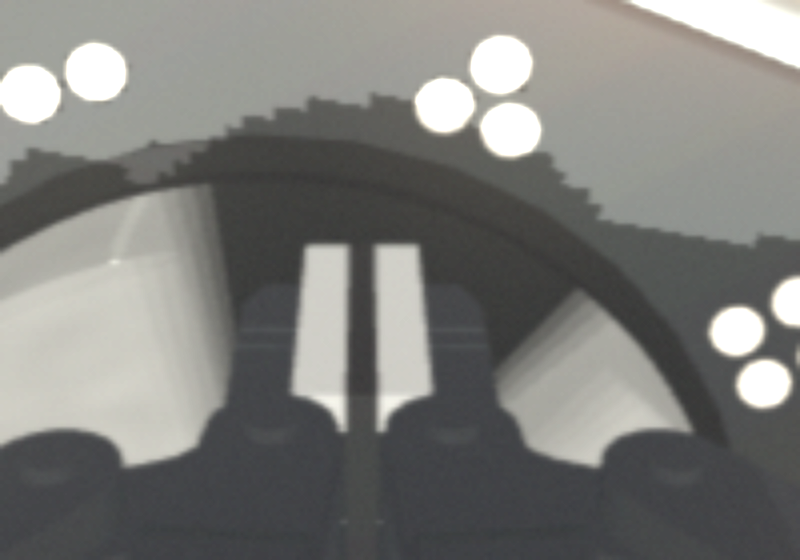

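The crop shows the notch floor spanning about −28° to +27°, so the dial is at three pips. The fingers are clear of both walls. Next is the last click, pushed gently.

>>> send_rows(moves=[[-0.8,-6.9,0,-0.12,0],[-1.8,-6.7,0,-0.12,0],[-2.7,-6.4,0,-0.12,0],[-1.8,-3,0,-0.06,0],[-1.8,-3,0,-0.06,0]])

```text
clock: 5.75
ee_pos: [654.3, 31.9, 53.7]
ee_rot: [[0.956, -0.295, 0.004], [-0.295, -0.956, 0.002], [0.003, -0.004, -1.0]]
contact_force: [2.4, 3.4, -1.8]
gripper_width: 0.001
gripper_force: 2.0
```

>>> send_rows(moves=[[-2.2,-2.7,0,-0.05,0],[-2.2,-2.7,0,-0.05,0],[-1.3,-1.3,0,0,0],[0,0,0,0,0]])

```text
clock: 6.25
ee_pos: [646.8, 23.5, 53.4]
ee_rot: [[0.922, -0.387, -0.0], [-0.387, -0.922, -0.0], [0.0, 0.0, -1.0]]
contact_force: [0.8, -0.9, -0.7]
gripper_width: 0.001
gripper_force: 0.0
```

```bash
cat > dial.py <<'E'
from h import *
p,d,c=cam("wrist"); X=pts(d,c); H=np.array([610.7,59])
v=X[...,:2]-H; r=np.hypot(v[...,0],v[...,1]); a=np.degrees(np.arctan2(v[...,1],v[...,0]))+10.7
n=(d>0)&(r>54)&(r<62)&(X[...,2]<52)
h,e=np.histogram(a[n],np.arange(-120,180,3)); print([(int(e[i]),int(h[i])) for i in range(len(h)) if h[i]>3])
o=robot.get_obs(); w=o["ee_pos"][:2]-H; print("finger",np.degrees(np.arctan2(w[1],w[0]))+10.7,np.hypot(*w),o["ee_pos"],o["contact_force"],o["joint_pos"][5])
E
python3 dial.py
```

```text
[(-57, 122), (-54, 79), (-51, 58), (-48, 57), (-45, 77), (-42, 61), (-39, 43), (-36, 58), (-33, 70), (-30, 78), (-27, 85), (-24, 84), (-21, 84), (-18, 89), (-15, 88), (-12, 84), (-9, 87), (-6, 125)]
finger -33.761475803360014 50.6653094043766 [646.86092372  23.5125209   53.39021464] [0.04566039 0.45567308 0.80093501] 108.70818275466705
```

>>> send_rows(moves=[[0,0,0,0,0],[0,0,0,0,0],[0,0,0,0,0]])

```text
clock: 6.68
ee_pos: [646.9, 23.6, 53.3]
ee_rot: [[0.922, -0.388, -0.0], [-0.388, -0.922, -0.0], [-0.0, 0.0, -1.0]]
contact_force: [-0.0, 0.2, -0.4]
gripper_width: -0.004
gripper_force: 0.0
```

```bash
python3 dial.py
```

```text
[(-69, 93), (-66, 98), (-63, 75), (-60, 79), (-57, 75), (-54, 77), (-51, 62), (-48, 58), (-45, 73), (-42, 65), (-39, 40), (-36, 57), (-33, 67), (-30, 79), (-27, 82), (-24, 88), (-21, 87), (-18, 80), (-15, 53)]
finger -33.62542990446602 50.60400918089766 [646.90123179  23.64131561  53.31175524] [-0.15976813 -0.31905849  0.45677456] 108.75550449304772
```

The notch floor now spans −68° to −13°, centred at −40°, so the dial rests at four pips. I'll retract and go to the round key.

>>> send_rows(moves=[[0,0,15,0,0],[0,0,20,0,0],[0,0,25,0,0],[-20,2,10,0,0],[-35,3,0,0,0]])

```text
clock: 7.35
ee_pos: [591.5, 28.7, 124.5]
ee_rot: [[0.922, -0.388, 0.002], [-0.388, -0.922, -0.0], [0.002, -0.001, -1.0]]
contact_force: [-1.2, -0.8, -0.4]
gripper_width: -0.001
gripper_force: 0.0
```

>>> send_rows(moves=[[-35,3,0,0,0],[-35,3,0,0,0],[-34,3,0,0,0],[0,0,-20,0,0],[0,0,0,0,0]])

```text
clock: 7.98
ee_pos: [484.9, 37.9, 102.6]
ee_rot: [[0.922, -0.388, -0.004], [-0.388, -0.922, 0.0], [-0.003, 0.001, -1.0]]
contact_force: [-0.1, 0.5, -0.8]
gripper_width: -0.002
gripper_force: 0.0
```

```bash
python3 - <<'E'
from h import *
print(robot.get_obs()["ee_pos"])
p,d,c=cam("wrist"); save(p,"w4.png")
E
```

```text
[484.94770969  37.93928889 102.6282188 ]
```

View pics/w4.png

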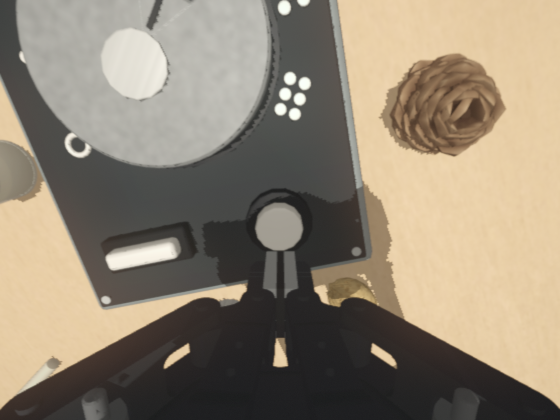

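The wrist view shows the key top at (278,227), just ahead of the fingertips.

```bash
python3 - <<'E'
from h import *
p,d,c=cam("wrist"); print(plane((278,227),62,c)-robot.get_obs()["ee_pos"])
E
```

```text
[[  4.84561908  -1.69380171 -41.70223016]]
```

>>> send_rows(moves=[[4,-1.3,-15,0,0],[0,0,-15,0,0],[0,0,-8,0,0],[0,0,-5,0,0],[0,0,0,0,0]])

```text
clock: 8.7
ee_pos: [491.7, 36.3, 60.2]
ee_rot: [[0.922, -0.388, -0.001], [-0.388, -0.922, -0.0], [-0.001, 0.001, -1.0]]
contact_force: [-1.9, -0.9, 2.2]
gripper_width: -0.003
gripper_force: 1.2
```

>>> send_rows(moves=[[0,0,-3,0,0],[0,0,-2,0,0],[0,0,0,0,0]])

```text
clock: 9.07
ee_pos: [492.0, 36.3, 56.0]
ee_rot: [[0.922, -0.388, 0.0], [-0.388, -0.922, -0.0], [0.001, 0.0, -1.0]]
contact_force: [-2.1, -0.6, 6.7]
gripper_width: -0.003
gripper_force: 3.5
```

>>> send_rows(moves=[[0,0,-1,0,0],[0,0,0,0,0]])

```text
clock: 9.32
ee_pos: [492.0, 36.3, 55.9]
ee_rot: [[0.922, -0.388, 0.001], [-0.388, -0.922, -0.0], [0.001, -0.0, -1.0]]
contact_force: [-4.2, -0.5, 13.1]
gripper_width: -0.002
gripper_force: 6.9
```

>>> send_rows(moves=[[0,0,10,0,0],[0,0,20,0,0],[0,0,40,0,0],[0,0,40,0,0],[0,0,0,0,0]])

```text
clock: 9.95
ee_pos: [494.8, 36.3, 167.6]
ee_rot: [[0.922, -0.388, 0.009], [-0.388, -0.922, -0.0], [0.008, -0.003, -1.0]]
contact_force: [-0.9, -0.2, 0.1]
gripper_width: -0.0
gripper_force: 0.0
```

```bash
python3 - <<'E'
from h import *
p,d,c=cam("wrist"); X=pts(d,c)
for q in((490,36,62),(505.6,125.7,62)):
    u,v=proj(q,c)[0].astype(int); print(u,v, np.median(X[v-2:v+3,u-2:u+3].reshape(-1,3),0))
save(p,"w5.png")
E
```

```text
282 212 [490.68594521  35.95563656  62.06366508]
176 235 [506.3452339  125.81787032  62.2461151 ]
```

View pics/w5.png

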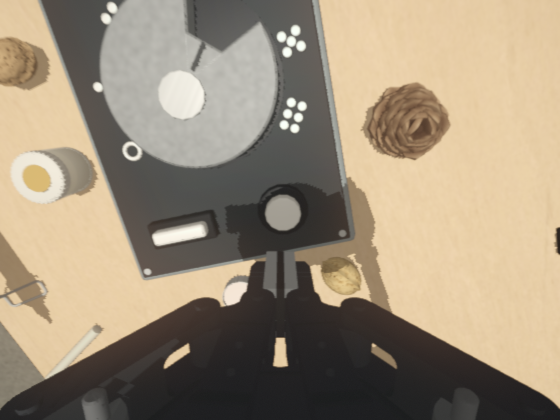

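The key bottomed at 13 N. Both keys now read 62 mm, so they are up. The notch at (222,20) points beyond the five-pip mark at (291,40), where four pips should be, and the loose things are in place.

```bash
python3 -c "
from h import *
print(robot.job_done())"
```

```text
the job is handed in; nothing more can be done
None
```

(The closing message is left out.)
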